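# Press home the label holders on a shelf rail and call for pick-up

## Robot

A 7-joint arm with a two-finger parallel gripper is mounted at the origin on the work surface. World frame = base frame: x ahead of the robot, y to its left, z up, the work surface at z = 0. Lengths are in m, angles in rad, forces in N, time in s.
With the tool pointing down it reaches from about 0.4 to 0.85 m from the base axis. Payload 4.5 kg.
Tool frame: the origin (TCP) lies on the centre line of the jaws, within the pads' length; the fingertips stand 17 mm ahead of it and the grasp point (between the pads) lies 2 mm behind it (r.tip_reach is the distance from the TCP to the fingertips, in m); z points along the fingers, y is the line along which they close (so a half turn about z gives the same grasp; the last joint's range is limited). The gripper opens to 88 mm and grips with 3 to 60 N. Pads are 18 mm wide; open, the fingers measure 123 mm over their backs; the gripper's body (75 mm by 187 mm) begins 45 mm behind the grasp point.
Start: joints at [-1.09, 0.689, -0.195, 1.565, 0.157, 0.902, -0.215], TCP at [0.27, 0.564, 0.256] pointing down, gripper open.
Joint ranges: [-3.01, 3.01], [-0.46, 2.08], [-1.47, 1.51], [0.13, 2.56], [-1, 4.14], [0.04, 2.09], [-2.66, 2.66]. Speed limits (rad/s): [2.57, 2.57, 3.14, 3.14, 3.14, 3.14, 3.14].

## Interface

Orientations are given as a unit quaternion [x, y, z, w].
In Python, from plant import r gives the robot as it stands.
- The arm moves only by the tool step_arm, never from a script. Its argument "steps" is a list of rows, each a list of 7 numbers: the shift along the tool's x, y, z in cm, then the turn, a rotation vector about the tool's x, y, z in degrees, then the gripper's target within -1 to 1 (shut at 1, half-way at 0, fully open at -1). A call has 1 to 8 rows; each row shifts and turns the commanded pose from where the row before left it, along the tool's axes as they then stand; what a row does not reach is not made up. A row lasts 1/8 s, in which the tool goes at most 62.5 mm and 10.7 degrees, less where a joint would pass 70% of its speed; a pose out of reach is approached as far as the arm can. A call with a gripper value outside its range is refused whole. The fingers move at their own pace and stop on an object; "force" is the grip in N (left out, the last holds). Time passes only in rows, so rows that do not move let the fingers close. It gives the time, the measured TCP pose, the force, the opening and the grip force at its end, in the units of the state.
- r.get_state(): the state, without advancing time (a new reading comes with each control period).
- r.snapshot(name): name is "side" or "top"; returns a dict with "pixels" (400x640x3 uint8, red, green, blue), "fx", "fy", "cx", "cy" (pixels), "dist_coeffs" ([k1, k2, p1, p2, k3] as OpenCV has them; the pictures are not rectified), "cam_to_world" (4x4, takes a point from camera to world coordinates). Camera axes: x right, y down, z forward; pixel columns grow to the right and rows downward; lengths in m; the calibration is good to about 2 mm. A picture is of the moment at which its call begins. There is no depth.
- r.finish_job(): hands the job in; it is judged then, once.
The state is a dict: "clock": time; "q": joint angles; "qd": joint speeds; "joint_torque": joint torques, N m; "tool_pos": TCP position; "eef_rot": TCP orientation; "contact_force": force on the tool from outside, world axes, zero at the start; "moment": the same for the moment, N m; "opening": opening from 0.0 (shut) to 1.0 (fully open); "finger_force": force on a finger pad.
Only numpy, scipy, OpenCV 4.12 (cv2) and the standard library are available. Lean on these libraries where they do the work, as an engineer would, in place of code of your own. Each camera call takes 0.05 s, during which the arm holds its last target. There are 200 camera calls.

## Task

Pick up the sprung pressing block by its orange handle, set its white shoe lengthwise on one end of the row of five yellow label holders on the blue rail, and sweep it to the other end in one unbroken pass, without lifting it off on the way, pressing with a steady force so that its spring is about half compressed and never bottomed, until all five holders are fully home. Then stand the block upright in the middle of its green mat and let go, and finally flip the black bat of the call switch over to its green side. Press the holders with the block, not with the fingers, and leave the carton, the red bin and the screwdriver where they are.

Things in the scene. Friction and masses are not known exactly. Their poses are not given: they have to be found in the camera images.
- rail_top (a point): Point over the middle of the fixed blue rail, 45 mm above the bench, the level of the holders' faces when home. x along the rail and the row, z up. Rail 270 mm long, 50 wide, top face 40 mm high; low clamps on its flanks (22 mm high, out to y = +-44 mm). Five yellow holders, 40 mm along x by 32 wide, at x = -84, -42, 0, 42, 84 mm; not yet home they stand proud and show a red band beneath.
- holder1 (a joint): Travel (m) of the label holder at x = -84 mm of the rail: 0 = standing 4 mm proud, 0.004 = fully home. Held by friction: about 3 N pushes it down, it stays where it is left.
- holder2 (a joint): Travel (m) of the label holder at x = -42 mm of the rail: 0 = standing 4 mm proud, 0.004 = fully home. Held by friction: about 3 N pushes it down, it stays where it is left.
- holder3 (a joint): Travel (m) of the label holder at x = 0 mm of the rail: 0 = standing 4 mm proud, 0.004 = fully home. Held by friction: about 3 N pushes it down, it stays where it is left.
- holder4 (a joint): Travel (m) of the label holder at x = 42 mm of the rail: 0 = standing 4 mm proud, 0.004 = fully home. Held by friction: about 3 N pushes it down, it stays where it is left.
- holder5 (a joint): Travel (m) of the label holder at x = 84 mm of the rail: 0 = standing 4 mm proud, 0.004 = fully home. Held by friction: about 3 N pushes it down, it stays where it is left.
- presser_grip (a point): Centre of the orange handle of the loose pressing block (0.34 kg), 59 mm above its sole with the spring out. Handle 44 mm along x, 32 along y (grip across this), 34 to 84 mm above the sole; round its foot a grey plate 70 x 34 mm, its top 40 mm above the sole. z up. It stands on its mat, x within 0.4 rad of the mat's x; both ends are alike.
- sole (a point): Middle of the underside of the white shoe of the pressing block, moves with the shoe. Flat sole 44 mm long (x) and 36 mm wide, with ends that turn up like a sledge at 0.35 rad, 91 mm over all (x), 36 mm wide.
- shoe (a joint): Compression (m) of the block's spring: 0 = out, 0.016 = bottomed. The shoe moves up towards the handle. Force 5 N as it begins to move, plus 0.5 N per mm: about 9 N half-way (8 mm), 13 N at the end.
- mat_top (a point): Centre of the top of the fixed green parking mat (150 mm along x, 100 mm along y, 4 mm thick), 4 mm above the bench. It and the switch trade sides of the bench.
- bat_pivot (a point): Pivot of the switch bat, at the centre of the top of the fixed grey call box (110 mm along x, 80 along y, 45 mm high), 45 mm above the bench. Its x points from the red patch (bat's side at the start) to the green patch, roughly away from the robot; z up. The bat swings in the x-z plane.
- bat_tip (a point): Free upper end of the black bat: a round bar of 18 mm diameter, 75 mm from pivot to tip. It leans 0.45 rad to either side of upright.
- bat (a joint): Angle (rad) of the bat: 0 = leaning to the red side (start), 0.45 = upright, 0.9 = leaning to the green side. Over-centre spring: about 2.5 N at the tip moves it, past upright it snaps over by itself.
- carton: Bystander: loose brown carton 130 x 110 x 75 mm, origin at the centre of its underside. Leave alone.
- bin: Bystander: loose red open bin 150 x 110 x 60 mm, origin at the centre of its underside. Leave alone.
- driver: Bystander: loose screwdriver, 190 mm long along its x, lying on the bench near the robot, less than 40 mm high. Leave alone.
There are look-alikes about, which are no part of the job. Leave any purple look-alike of the part that bears presser_grip alone.

How it is judged:
On the way, in this order (a step that is already met when the one before it is completed fails the run):
1. the shoe presses on one end of the row (its middle over an end holder) with more than 3 N ((x of sole in the frame of rail_top above 0.062 m or x of sole in the frame of rail_top below -0.062 m) and y of sole in the frame of rail_top between -0.03 and 0.03 m and contact force between presser and rail above 3 N), for 0.1 s.
2. the shoe presses on the middle of the row with more than 3 N (x of sole in the frame of rail_top between -0.02 and 0.02 m and y of sole in the frame of rail_top between -0.03 and 0.03 m and contact force between presser and rail above 3 N), for 0.04 s.
3. the shoe presses on the last holder of the row with more than 3 N and all five holders are home (over 3.2 mm of 4 mm) (all of step 1 and value of joint each of holder1, holder2, holder3, holder4, holder5 above 0.0032 m), for 0.1 s.
4. the block stands upright on its mat, let go (horizontal distance between sole and mat_top below 0.04 m and z of sole in the frame of mat_top between -0.004 and 0.004 m and angle between presser_grip's own z axis and vertical below 0.08 rad and contact force between the fingers and presser below 0.1 N and linear speed of presser below 0.02 m/s), for 0.2 s.
5. the bat is over on the green side (value of joint bat above 0.8 rad), for 0.2 s.
At the end, for the whole second after the job is handed in: All five holders are home (over 3.2 of 4 mm), the block stands released, upright (within 0.08 rad) and still on its mat, the middle of its sole within 40 mm of the mat's centre, and the bat rests on its green side (over 0.8 rad) (all of step 4 and value of joint each of holder1, holder2, holder3, holder4, holder5 above 0.0032 m and value of joint bat above 0.8 rad); the robot touches nothing.
It fails at once if the block is lifted off in the middle of the row (sole 10 to 25 mm above the home level while its middle is within 50 mm of the middle of the row) (x of sole in the frame of rail_top between -0.05 and 0.05 m and y of sole in the frame of rail_top between -0.03 and 0.03 m and z of sole in the frame of rail_top between 0.01 and 0.025 m).
It fails at once if the block's spring is bottomed (over 15.5 mm) (value of joint shoe above 0.0155 m).
It fails at once if the fingers press on the rail or its holders (over 2 N) (contact force between the fingers and rail above 2 N).
It fails at once if a bystander is moved by more than 25 mm (distance of any of carton, bin, driver from where it was at the start of the episode above 0.025 m).
It also fails if it takes over 64 s, if anything falls off the work surface, if the arm or the gripper's body presses on something with over 40 N, if the wrist force passes 120 N, or if a joint passes its speed limit or range.

## Working session

There is one attempt and no reset: what is moved stays moved. The work goes in short steps, Python scripts to look and compute and a tool call to move; the robot and the scene stay as the last step left them, time stands still between calls to the robot, and variables do not carry over. Pictures are saved under pics/ and viewed, at most 10 in all, crops included, and the job is handed in when it is done.

Besides the shell and the picture viewer there is one more tool, called as name(argument=value, ...), one argument or row to a line, values as JSON. step_arm: Moves the arm, as the interface text tells. Its arguments: {"type":"object","properties":{"steps":{"type":"array","items":{"type":"array","items":{"type":"number"}}},"force":{"type":"number"}},"required":["steps"]}

```bash
ls; mkdir -p pics; cat > h.py <<'E'
import numpy as np, cv2
from plant import r
from scipy.spatial.transform import Rotation as R
def snap(n,f=None):
    s=r.snapshot(n); s['pixels']=np.asarray(s['pixels'])
    if f: cv2.imwrite(f'pics/{f}.png',s['pixels'][:,:,::-1])
    return s
def ray(s,uv):
    K=np.array([[s['fx'],0,s['cx']],[0,s['fy'],s['cy']],[0,0,1]])
    p=cv2.undistortPoints(np.array(uv,float).reshape(-1,1,2),K,np.array(s['dist_coeffs'],float)).reshape(-1,2)
    T=np.array(s['cam_to_world']); d=np.c_[p,np.ones(len(p))]@T[:3,:3].T
    return T[:3,3],d
def plane(s,uv,z):
    o,d=ray(s,uv); return o+d*((z-o[2])/d[:,2])[:,None]
def mask(s,lo,hi):
    return cv2.inRange(cv2.cvtColor(s['pixels'],cv2.COLOR_RGB2HSV),lo,hi)
def blobs(m,amin=60):
    c,_=cv2.findContours(m,cv2.RETR_EXTERNAL,cv2.CHAIN_APPROX_NONE)
    return sorted([x for x in c if cv2.contourArea(x)>amin],key=cv2.contourArea,reverse=True)
E
python3 - <<'E'
from h import *
for n in('top','side'):
    s=snap(n,n+'0'); print(n,np.round(s['cam_to_world'],3).tolist(),s['fx'],s['dist_coeffs'])
print(r.get_state(), r.tip_reach)
E
```

```text
pics
top [[-0.022, -0.982, 0.187, 0.201], [-1.0, 0.025, 0.015, 0.06], [-0.02, -0.187, -0.982, 1.609], [0.0, 0.0, 0.0, 1.0]] 468.322698233795 [-0.13173494  0.          0.          0.          0.        ]
side [[0.822, -0.371, 0.431, -0.09], [-0.569, -0.552, 0.61, -0.791], [0.012, -0.747, -0.665, 1.018], [0.0, 0.0, 0.0, 1.0]] 445.8866680270252 [-0.12337076  0.          0.          0.          0.        ]
{'clock': 0.1, 'q': array([-1.09019038,  0.68989297, -0.19451482,  1.56621054,  0.15731582,
        0.90248399, -0.21507895]), 'qd': array([ 8.13852005e-04, -2.18223738e-03, -5.31751423e-04, -3.05153640e-03,
       -2.44917606e-04,  3.80835502e-05,  2.28606626e-04]), 'joint_torque': array([-3.82614322e-03, -5.28500605e+01, -1.27140373e+00, -1.53836453e+01,
       -5.25030470e-02,  2.01381619e-03,  3.75467414e-05]), 'tool_pos': array([0.26987183, 0.56315578, 0.25500239]), 'eef_rot': array([ 2.21500727e-01,  9.75159877e-01, -7.93473136e-04, -1.13625808e-04]), 'contact_force': array([ 0.44950339, -0.44611276, -0.04882975]), 'moment': array([ 0.00338795,  0.07698292, -0.02515637]), 'finger_force': 0.0, 'opening': 1.0018238889704902} 0.017
```

View pics/top0.png

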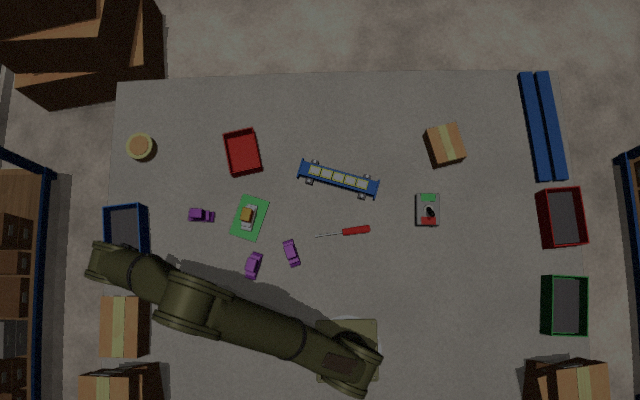

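View pics/side0.png

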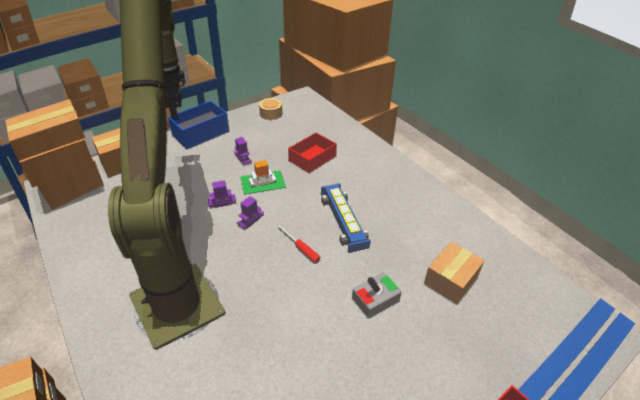

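The top view shows the rail at (338,180), the mat with the orange block at (249,216), the call box at (428,210), the driver at (343,231), and purple look-alikes at (201,214), (254,264) and (291,252). The side view agrees with this.

```bash
python3 - <<'E'
from h import *
s=snap('top'); hsv=cv2.cvtColor(s['pixels'],cv2.COLOR_RGB2HSV)
for p in [(240,225),(247,213),(252,205),(310,172),(338,178),(430,210),(428,196)]: print(p,hsv[p[1],p[0]])
def roi(m,x0,x1,y0,y1):
    o=np.zeros_like(m); o[y0:y1,x0:x1]=m[y0:y1,x0:x1]; return o
def rect(m,z,name):
    bs=blobs(m,15)
    if not bs: print(name,'none'); return
    c=np.vstack(bs[:6] if name in('yellow',) else bs[:1])
    w=plane(s,c.reshape(-1,2),z)[:,:2]
    (cx,cy),(a,b),t=cv2.minAreaRect((w*1000).astype(np.float32)); box=cv2.boxPoints(((cx,cy),(a,b),t))
    e=[box[1]-box[0],box[2]-box[1]]; l=max(e,key=np.linalg.norm)
    print(name,'c',round(cx),round(cy),'size',round(a),round(b),'long yaw deg',round(np.degrees(np.arctan2(l[1],l[0])),1))
rect(roi(mask(s,(45,90,50),(80,255,255)),220,280,185,250),.004,'mat')
rect(roi(mask(s,(5,130,90),(25,255,255)),235,265,200,230),.088,'handle')
rect(roi(mask(s,(0,0,110),(179,70,255)),235,265,200,232),.020,'white')
rect(roi(mask(s,(100,120,50),(125,255,255)),285,390,150,210),.038,'rail')
rect(roi(mask(s,(20,40,110),(38,255,255)),285,390,150,210),.049,'yellow')
g=roi(mask(s,(45,90,50),(80,255,255)),410,445,185,235); rd=roi(mask(s,(0,120,90),(6,255,255)),410,445,185,235)
rect(g,.046,'green');rect(rd,.046,'red')
rect(roi(mask(s,(0,0,60),(179,60,150)),408,448,185,232),.046,'box?')
rect(roi(mask(s,(0,0,0),(179,255,35)),410,445,195,225),.1,'bat')
t=snap('side'); 
def cen(m): 
    b=blobs(m,10)[0]; M=cv2.moments(b); return (M['m10']/M['m00'],M['m01']/M['m00'])
uo=cen(roi(mask(t,(5,130,90),(25,255,255)),250,275,155,182)); us=cen(roi(mask(s,(5,130,90),(25,255,255)),235,265,200,230))
o1,d1=ray(s,[us]);o2,d2=ray(t,[uo]); k=np.linalg.lstsq(np.c_[d1[0],-d2[0]],o2-o1,rcond=None)[0]
print(us,uo,o1+k[0]*d1[0],o2+k[1]*d2[0])
a=cv2.resize(s['pixels'][150:250,220:450,::-1],None,fx=3.4,fy=3.4,interpolation=2); cv2.imwrite('pics/c1.png',a)
E
```

```text
(240, 225) [ 63 113 106]
(247, 213) [ 23 153 113]
(252, 205) [105   9 118]
(310, 172) [ 26  50 112]
(338, 178) [100   6 121]
(430, 210) [90 64  8]
(428, 196) [ 65 134 105]
mat c 457 325 size 98 147 long yaw deg -19.6
handle c 455 324 size 29 42 long yaw deg -13.8
white c 425 335 size 36 20 long yaw deg 77.5
rail c 581 14 size 280 68 long yaw deg 72.0
yellow none
green c 504 -293 size 49 21 long yaw deg 88.5
red c 424 -288 size 48 24 long yaw deg 86.2
box? c 467 -290 size 135 163 long yaw deg -3.2
bat c 444 -283 size 35 18 long yaw deg 30.5
(245.3956043956044, 213.80769230769232) (261.3411111111111, 167.64) [0.45846763 0.32777746 0.06420132] [0.45921441 0.32747171 0.064273  ]
```

View pics/c1.png

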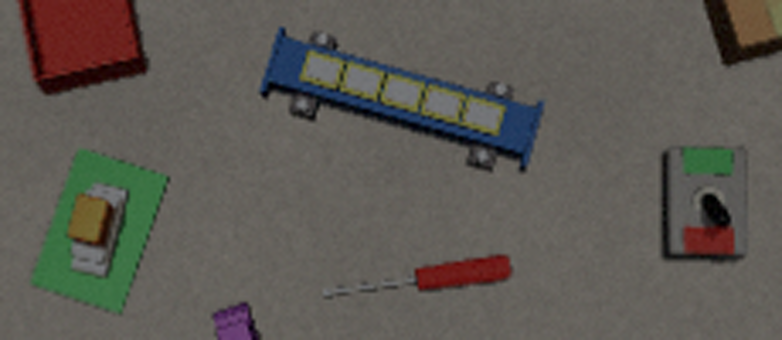

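```bash
cat >> h.py <<'E'
def go(p,toolyaw=None):
    """print turn needed (deg about tool z) then shift in tool axes (after turn), cm"""
    st=r.get_state(); Q=R.from_quat(st['eef_rot']); M=Q.as_matrix()
    cur=np.degrees(np.arctan2(M[1,0],M[0,0])); turn=0
    if toolyaw is not None: turn=-((toolyaw-cur+90)%180-90)
    w=np.array(p)-st['tool_pos']
    dn=R.from_euler('z',cur-turn,degrees=True)*R.from_euler('x',180,degrees=True)
    print('t',round(st['clock'],2),'pos',np.round(st['tool_pos'],4),'toolx yaw',round(cur,2),'tilt',np.round(M[:2,2],4),'F',np.round(st['contact_force'],2),'grip',round(st['opening'],3),round(st['finger_force'],1))
    print(' turn z',round(turn,2),'shift before turn cm',np.round(M.T@w*100,2),'after turn',np.round(dn.inv().apply(w)*100,2))
E
python3 - <<'E'
from h import *
s=snap('top')
m=mask(s,(0,0,95),(179,110,255)); o=np.zeros_like(m); o[155:205,295:380]=m[155:205,295:380]
o[mask(s,(95,120,20),(125,255,255))>0]=0
cs=[]
for b in blobs(o,20):
    w=plane(s,b.reshape(-1,2),.049)[:,:2]*1000
    q=cv2.minAreaRect(w.astype(np.float32)); print(np.round(q[0]),np.round(q[1])); 
    if min(q[1])>15: cs.append(q[0])
cs=np.array(cs); c=cs.mean(0); u,sv,v=np.linalg.svd(cs-c); print(c,np.degrees(np.arctan2(v[0,1],v[0,0])),sv)
go([.457,.3255,.16],-14)
E
```

```text
[573.  16.] [291. 173.]
[556. -66.] [36. 31.]
[584.  13.] [35. 27.]
[571. -28.] [34. 26.]
[596.  53.] [33. 33.]
[607.  93.] [33. 28.]
[581.35038249  13.36686452] 72.39268477994794 [132.92628907   9.74939037]
t 0.25 pos [0.2699 0.5634 0.2553] toolx yaw 154.4 tilt [-0.0003 -0.0007] F [-0.03 -0.76 -0.04] grip 1.003 0.0
 turn z -11.6 shift before turn cm [-27.15 -13.37   9.55] after turn [-23.91 -18.56   9.53]
```

step_arm(
  steps=[
    [0,0,0,0,0,-5.8,-1],
    [0,0,0,0,0,-5.8,-1],
    [-4,-3.1,1,0,0,0,-1],
    [-4,-3.1,1,0,0,0,-1],
    [-4,-3.1,1,0,0,0,-1],
    [-4,-3.1,1,0,0,0,-1],
    [-4,-3.1,1,0,0,0,-1],
    [-3.9,-3.1,1,0,0,0,-1],
  ],
)

```text
clock: 1.25
tool_pos: [0.458, 0.324, 0.1954]
eef_rot: [0.122, 0.993, 0.0, 0.0]
contact_force: [-0.1, 0.1, -0.4]
opening: 0.999
finger_force: 0.0
```

```bash
python3 - <<'E'
from h import *
go([.457,.3255,.066],-14)
s=snap('side','g1'); a=cv2.resize(s['pixels'][80:230,190:360,::-1],None,fx=4,fy=4,interpolation=2); cv2.imwrite('pics/g1c.png',a)
E
```

```text
t 1.25 pos [0.458  0.324  0.1954] toolx yaw 166.0 tilt [0.0003 0.0002] F [-0.05  0.06 -0.45] grip 0.999 0.0
 turn z -0.0 shift before turn cm [ 0.14  0.11 12.94] after turn [ 0.13  0.12 12.94]
```

View pics/g1c.png

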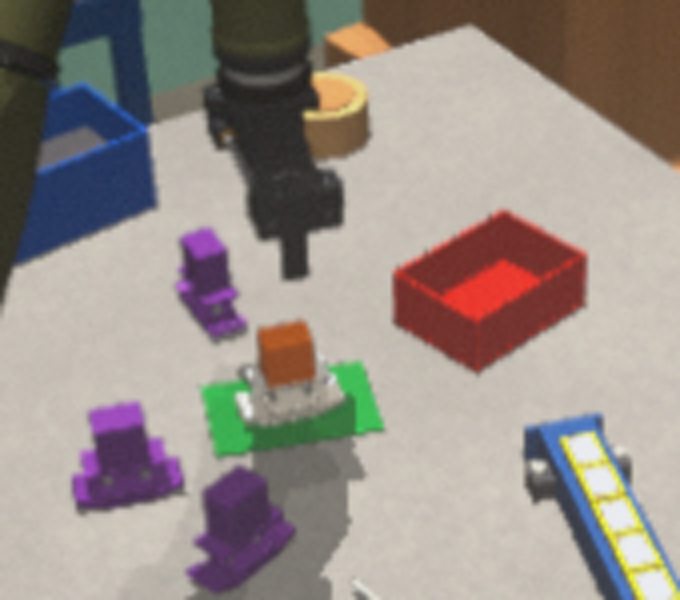

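The crop shows the open gripper straight above the orange handle at (287,355), and the purple blocks are clear of it. Next I descend and grip.

step_arm(
  steps=[
    [0.1,0.1,4.3,0,0,0,-1],
    [0,0,4.3,0,0,0,-1],
    [0,0,4.3,0,0,0,-1],
    [0,0,0,0,0,0,-1],
    [0,0,0,0,0,0,0.6],
    [0,0,0,0,0,0,0.6],
    [0,0,0,0,0,0,0.6],
    [0,0,0,0,0,0,0.6],
  ],
  force=45,
)

```text
clock: 2.3
tool_pos: [0.4566, 0.3268, 0.0675]
eef_rot: [0.122, 0.993, 0.0, 0.0]
contact_force: [-0.9, -0.3, -0.4]
opening: 0.566
finger_force: 0.0
```

```bash
python3 -c "
from h import *
go([.457,.3255,.066],-14)"
```

```text
t 2.3 pos [0.4566 0.3268 0.0675] toolx yaw 165.99 tilt [0.001  0.0009] F [-0.9  -0.32 -0.38] grip 0.566 0.0
 turn z -0.01 shift before turn cm [-0.07 -0.12  0.15] after turn [-0.07 -0.12  0.15]
```

step_arm(
  steps=[
    [0,0,0,0,0,0,1],
    [0,0,0,0,0,0,1],
    [0,0,0,0,0,0,1],
    [0,0,0,0,0,0,1],
    [0,0,0,0,0,0,1],
  ],
  force=45,
)

```text
clock: 2.92
tool_pos: [0.456, 0.3257, 0.0666]
eef_rot: [0.122, 0.993, -0.001, -0.0]
contact_force: [-1.1, -3.8, 3.2]
opening: 0.362
finger_force: 44.6
```

```bash
python3 -c "
from h import *
go([.457,.3255,.066],-14)"
```

```text
t 2.92 pos [0.456  0.3257 0.0666] toolx yaw 165.98 tilt [-0.0006 -0.0016] F [-1.13 -3.8   3.21] grip 0.362 44.6
 turn z -0.02 shift before turn cm [-0.1   0.    0.06] after turn [-0.1   0.    0.06]
```

step_arm(
  steps=[
    [0,0,-2,0,0,0,1],
    [0,0,-5,0,0,0,1],
    [0,0,-5,0,0,10,1],
    [0,0,0,0,0,10,1],
    [0,0,0,0,0,10,1],
    [0,0,0,0,0,10,1],
    [0,0,0,0,0,10,1],
    [0,0,0,0,0,10,1],
  ],
)

```text
clock: 3.92
tool_pos: [0.4559, 0.3276, 0.1861]
eef_rot: [0.604, 0.797, 0.0, -0.0]
contact_force: [0.3, -0.8, -3.4]
opening: 0.36
finger_force: 44.5
```

step_arm(
  steps=[
    [0,0,0,0,0,10,1],
    [0,0,0,0,0,10,1],
    [0,0,0,0,0,10,1],
    [0,0,0,0,0,3.8,1],
    [0,0,0,0,0,0,1],
  ],
)

```text
clock: 4.55
tool_pos: [0.4558, 0.3275, 0.1861]
eef_rot: [0.807, 0.59, 0.0, -0.0]
contact_force: [-0.1, 0.4, -3.8]
opening: 0.356
finger_force: 44.5
```

```bash
python3 -c "
from h import *
go([.608,.0954,.165],72.2)
print(r.get_state()['q'])"
```

```text
t 4.55 pos [0.4558 0.3275 0.1861] toolx yaw 72.33 tilt [-0.0001  0.0004] F [-0.11  0.44 -3.8 ] grip 0.356 44.5
 turn z 0.13 shift before turn cm [-17.5   21.55   2.1 ] after turn [-17.45  21.59   2.11]
[-0.82147304  0.7103442   0.19767125  1.84128503 -0.22569737  0.61152086
 -0.79334638]
```

step_arm(
  steps=[
    [-2.9,3.6,0.3,0,0,0.1,1],
    [-2.9,3.6,0.3,0,0,0,1],
    [-2.9,3.6,0.3,0,0,0,1],
    [-2.9,3.6,0.3,0,0,0,1],
    [-2.9,3.6,0.3,0,0,0,1],
    [-2.9,3.6,0.3,0,0,0,1],
    [0,0,0,0,0,0,1],
  ],
)

```text
clock: 5.42
tool_pos: [0.6107, 0.0888, 0.1683]
eef_rot: [0.81, 0.586, 0.0, 0.002]
contact_force: [-1.2, -0.6, -2.9]
opening: 0.359
finger_force: 44.5
```

```bash
python3 - <<'E'
from h import *
go([.608,.0954,.125],72.2)
s=snap('side','g2'); a=cv2.resize(s['pixels'][100:260,250:420,::-1],None,fx=3.7,fy=3.7,interpolation=2); cv2.imwrite('pics/g2c.png',a)
E
```

```text
t 5.42 pos [0.6107 0.0888 0.1683] toolx yaw 71.75 tilt [ 0.0026 -0.0035] F [-1.24 -0.55 -2.93] grip 0.359 44.5
 turn z -0.45 shift before turn cm [ 0.56 -0.48  4.33] after turn [ 0.55 -0.46  4.33]
```

View pics/g2c.png

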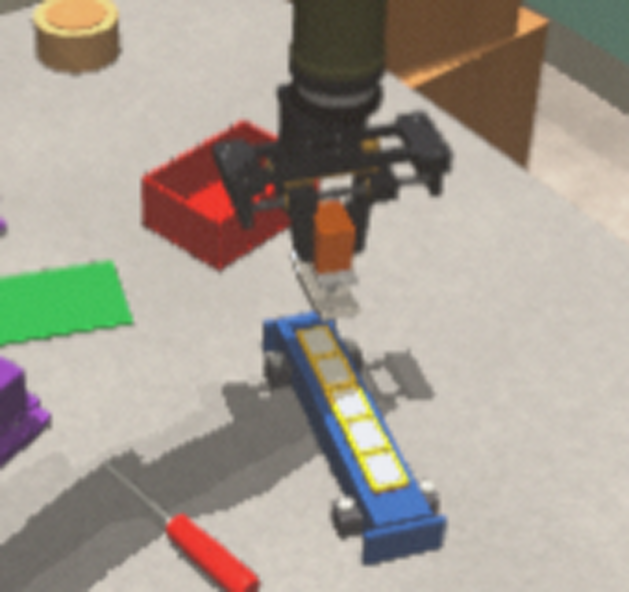

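The crop shows the block held upright above the far end of the row, with the end holder at (318,340), and its shoe lined up with the rail.

step_arm(
  steps=[
    [0,0,1,0,0,0,1],
    [0,0,1,0,0,0,1],
    [0,0,1,0,0,0,1],
    [0,0,0,0,0,0,1],
  ],
)

```text
clock: 5.98
tool_pos: [0.6073, 0.0951, 0.1374]
eef_rot: [0.808, 0.589, -0.001, -0.001]
contact_force: [0.6, 0.2, -3.9]
opening: 0.365
finger_force: 44.5
```

```bash
python3 - <<'E'
from h import *
go([.608,.0954,.113],72.2)
E
```

```text
t 5.97 pos [0.6073 0.0951 0.1374] toolx yaw 72.16 tilt [-0.0025 -0.0003] F [ 0.58  0.2  -3.87] grip 0.365 44.5
 turn z -0.04 shift before turn cm [0.05 0.06 2.44] after turn [0.05 0.05 2.44]
```

step_arm(
  steps=[
    [0,0,1.1,0,0,0,1],
    [0,0,1.0,0,0,0,1],
    [0,0,0.3,0,0,0,1],
    [0,0,0.3,0,0,0,1],
    [0,0,0.3,0,0,0,1],
    [0,0,0,0,0,0,1],
    [0,0,0,0,0,0,1],
  ],
)

```text
clock: 6.85
tool_pos: [0.6086, 0.0947, 0.109]
eef_rot: [0.809, 0.588, 0.0, 0.0]
contact_force: [0.6, 0.1, -1.9]
opening: 0.359
finger_force: 44.5
```

step_arm(
  steps=[
    [0,0,0.3,0,0,0,1],
    [0,0,0.3,0,0,0,1],
    [0,0,0,0,0,0,1],
    [0,0,0,0,0,0,1],
  ],
)

```text
clock: 7.35
tool_pos: [0.6085, 0.0947, 0.103]
eef_rot: [0.809, 0.588, 0.0, 0.0]
contact_force: [-0.7, 1.0, 4.3]
opening: 0.36
finger_force: 44.6
```

step_arm(
  steps=[
    [0,0,0.2,0,0,0,1],
    [0,0,0,0,0,0,1],
    [0,0,0,0,0,0,1],
  ],
)

```text
clock: 7.72
tool_pos: [0.6085, 0.0948, 0.101]
eef_rot: [0.808, 0.589, 0.0, 0.0]
contact_force: [-1.3, 0.0, 5.9]
opening: 0.356
finger_force: 44.6
```

```bash
python3 - <<'E'
from h import *
c=np.array([.582,.0135]);u=np.array([np.cos(np.radians(72.2)),np.sin(np.radians(72.2))])
p=r.get_state()['tool_pos'][:2]-c; print('rail xy mm',1e3*p@u,1e3*(p[1]*u[0]-p[0]*u[1]))
e=c-.086*u
go([*e,r.get_state()['tool_pos'][2]],72.2)
E
```

```text
rail xy mm 85.47637396936386 -0.355642049275115
t 7.72 pos [0.6085 0.0948 0.101 ] toolx yaw 72.1 tilt [0.0004 0.0002] F [-1.34  0.01  5.9 ] grip 0.356 44.6
 turn z -0.1 shift before turn cm [-1.715e+01 -1.000e-02 -1.000e-02] after turn [-17.15  -0.04  -0.  ]
```

step_arm(
  steps=[
    [-0.5,0,0,0,0,0,1],
    [-0.6,0,0,0,0,0,1],
    [-0.6,0,0,0,0,0,1],
    [-0.6,0,0,0,0,0,1],
    [-0.6,0,0,0,0,0,1],
    [-0.6,0,0,0,0,0,1],
    [-0.6,0,0,0,0,0,1],
    [-0.6,0,0,0,0,0,1],
  ],
)

```text
clock: 8.72
tool_pos: [0.5966, 0.0534, 0.1017]
eef_rot: [0.808, 0.589, 0.004, -0.0]
contact_force: [2.0, 6.1, 5.1]
opening: 0.355
finger_force: 44.6
```

step_arm(
  steps=[
    [-0.6,0,0,0,0,0,1],
    [-0.6,0,0,0,0,0,1],
    [-0.6,0,0,0,0,0,1],
    [-0.6,0,0,0,0,0,1],
    [-0.6,0,0,0,0,0,1],
    [-0.6,0,0,0,0,0,1],
    [-0.6,0,0,0,0,0,1],
    [-0.6,0,0,0,0,0,1],
  ],
)

```text
clock: 9.72
tool_pos: [0.5819, 0.0078, 0.1016]
eef_rot: [0.808, 0.59, 0.004, -0.0]
contact_force: [1.3, 4.9, 4.8]
opening: 0.358
finger_force: 44.7
```

step_arm(
  steps=[
    [-0.6,0,0,0,0,0,1],
    [-0.6,0,0,0,0,0,1],
    [-0.6,0,0,0,0,0,1],
    [-0.6,0,0,0,0,0,1],
    [-0.6,0,0,0,0,0,1],
    [-0.6,0,0,0,0,0,1],
    [-0.6,0,0,0,0,0,1],
    [-0.6,0,0,0,0,0,1],
  ],
)

```text
clock: 10.72
tool_pos: [0.5672, -0.0394, 0.1015]
eef_rot: [0.808, 0.589, 0.003, 0.001]
contact_force: [2.0, 3.4, 5.6]
opening: 0.36
finger_force: 44.8
```

```bash
python3 - <<'E'
from h import *
c=np.array([.582,.0135]);u=np.array([np.cos(np.radians(72.2)),np.sin(np.radians(72.2))])
p=r.get_state()['tool_pos'][:2]-c; print('rail xy mm',1e3*p@u,1e3*(p[1]*u[0]-p[0]*u[1]))
e=c-.086*u
go([*e,.101],72.2)
E
```

```text
rail xy mm -54.93972702493679 -2.068270145353624
t 10.72 pos [ 0.5672 -0.0394  0.1015] toolx yaw 72.22 tilt [0.0059 0.0023] F [2.02 3.42 5.64] grip 0.36 44.8
 turn z 0.02 shift before turn cm [-3.11 -0.21  0.04] after turn [-3.11 -0.21  0.05]
```

step_arm(
  steps=[
    [-0.6,0,0,0,0,0,1],
    [-0.6,0,0,0,0,0,1],
    [-0.6,0,0,0,0,0,1],
    [-0.6,0,0,0,0,0,1],
    [-0.5,0,0,0,0,0,1],
    [0,0,0,0,0,0,1],
    [0,0,0,0,0,0,1],
    [0,0,0,0,0,0,1],
  ],
)

```text
clock: 11.72
tool_pos: [0.5573, -0.068, 0.1013]
eef_rot: [0.808, 0.589, 0.002, 0.001]
contact_force: [0.5, 2.5, 5.2]
opening: 0.361
finger_force: 44.8
```

```bash
python3 - <<'E'
from h import *
c=np.array([.582,.0135]);u=np.array([np.cos(np.radians(72.2)),np.sin(np.radians(72.2))])
p=r.get_state()['tool_pos'][:2]-c; print('rail xy mm',1e3*p@u,1e3*(p[1]*u[0]-p[0]*u[1]))
go([.457,.325,.19],72.2)
s=snap('side'); a=cv2.resize(s['pixels'][100:260,270,::-1] if 0 else s['pixels'][110:260,270:430,::-1],None,fx=4,fy=4,interpolation=2); cv2.imwrite('pics/g3c.png',a)
E
```

```text
rail xy mm -85.16736532467591 -1.367937830661737
t 11.72 pos [ 0.5573 -0.068   0.1013] toolx yaw 72.16 tilt [0.0038 0.001 ] F [0.45 2.55 5.21] grip 0.361 44.8
 turn z -0.04 shift before turn cm [ 34.36 -21.56  -8.87] after turn [ 34.35 -21.56  -8.87]
```

View pics/g3c.png

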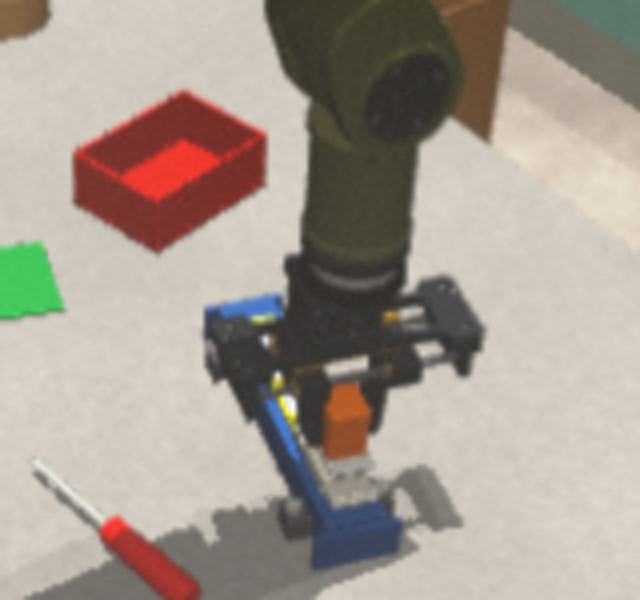

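The shoe is pressed on the last holder, beside the blue end plate at (358,540). Its force is about 9 N. I'll lift straight up and look at the row.

step_arm(
  steps=[
    [0,0,-2,0,0,0,1],
    [0,0,-4,0,0,0,1],
    [0,0,-4,0,0,0,1],
    [3,-1,0,0,0,-10,1],
    [0,0,0,0,0,-10,1],
    [0,0,0,0,0,-10,1],
    [0,0,0,0,0,-10,1],
    [0,0,0,0,0,-10,1],
  ],
)

```text
clock: 12.78
tool_pos: [0.5548, -0.0376, 0.1998]
eef_rot: [0.482, 0.876, -0.0, -0.001]
contact_force: [-0.6, -0.4, -4.1]
opening: 0.361
finger_force: 44.8
```

step_arm(
  steps=[
    [0,0,0,0,0,-10,1],
    [0,0,0,0,0,-10,1],
    [0,0,0,0,0,-10,1],
    [0,0,0,0,0,-10,1],
    [0,0,0,0,0,-4,1],
    [0,0,0,0,0,0,1],
  ],
)

```text
clock: 13.52
tool_pos: [0.5548, -0.0377, 0.1998]
eef_rot: [0.122, 0.993, 0.0, -0.001]
contact_force: [-0.2, -0.2, -4.5]
opening: 0.359
finger_force: 44.8
```

```bash
python3 - <<'E'
from h import *
go([.457,.325,.19],-14)
E
```

```text
t 13.53 pos [ 0.5548 -0.0377  0.1998] toolx yaw 166.02 tilt [-0.0013  0.0004] F [-0.2  -0.22 -4.47] grip 0.359 44.8
 turn z 0.02 shift before turn cm [18.26 32.84  1.01] after turn [18.27 32.83  0.98]
```

step_arm(
  steps=[
    [2.6,4.7,0,0,0,0,1],
    [2.6,4.7,0,0,0,0,1],
    [2.6,4.7,0,0,0,0,1],
    [2.6,4.7,0,0,0,0,1],
    [2.6,4.7,0,0,0,0,1],
    [2.6,4.7,0,0,0,0,1],
    [2.7,4.6,0,0,0,0,1],
    [0,0,4,0,0,0,1],
  ],
)

```text
clock: 14.52
tool_pos: [0.4556, 0.3339, 0.1627]
eef_rot: [0.118, 0.993, 0.006, 0.002]
contact_force: [1.6, -0.8, -4.7]
opening: 0.359
finger_force: 44.8
```

step_arm(
  steps=[
    [0,0,3,0,0,0,1],
    [0,0,3,0,0,0,1],
    [0,0,0,0,0,0,1],
    [0,0,0,0,0,0,1],
  ],
)

```text
clock: 15.02
tool_pos: [0.4568, 0.3254, 0.1014]
eef_rot: [0.121, 0.993, 0.001, 0.0]
contact_force: [0.0, -0.1, -3.1]
opening: 0.359
finger_force: 44.8
```

```bash
python3 - <<'E'
from h import *
go([.457,.325,.0666],-14)
s=snap('side'); a=cv2.resize(s['pixels'][130:260,190:380,::-1],None,fx=4,fy=4,interpolation=2); cv2.imwrite('pics/g4c.png',a)
E
```

```text
t 15.03 pos [0.4568 0.3254 0.1014] toolx yaw 166.06 tilt [0.0009 0.0009] F [ 0.03 -0.14 -3.12] grip 0.359 44.8
 turn z 0.06 shift before turn cm [-0.03 -0.04  3.48] after turn [-0.03 -0.04  3.48]
```

View pics/g4c.png

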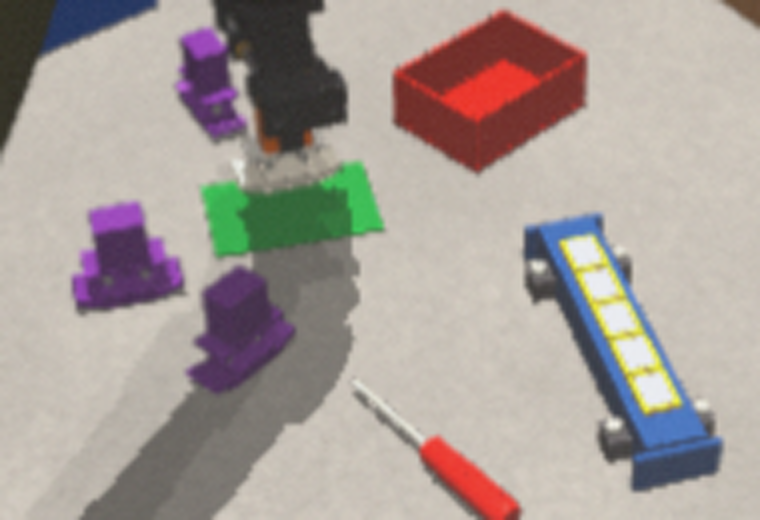

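The crop shows no red band on any of the five holders, from (580,250) to (655,390), and the block is over the mat at (290,170). I'll set it down gently.

step_arm(
  steps=[
    [0,0,1.5,0,0,0,1],
    [0,0,1.2,0,0,0,1],
    [0,0,0.4,0,0,0,1],
    [0,0,0.3,0,0,0,1],
    [0,0,0,0,0,0,1],
    [0,0,0,0,0,0,1],
  ],
)

```text
clock: 15.82
tool_pos: [0.4566, 0.3252, 0.0669]
eef_rot: [0.121, 0.993, 0.0, 0.0]
contact_force: [0.1, -0.1, -4.3]
opening: 0.36
finger_force: 44.8
```

step_arm(
  steps=[
    [0,0,0.1,0,0,0,1],
    [0,0,0,0,0,0,1],
    [0,0,0,0,0,0,1],
  ],
)

```text
clock: 16.2
tool_pos: [0.4565, 0.3252, 0.0661]
eef_rot: [0.121, 0.993, 0.0, 0.0]
contact_force: [-1.2, -0.2, 3.4]
opening: 0.357
finger_force: 44.8
```

Contact now holds the weight, so I'll release.

step_arm(
  steps=[
    [0,0,0,0,0,0,-1],
    [0,0,0,0,0,0,-1],
    [0,0,0,0,0,0,-1],
    [0,0,0,0,0,0,-1],
    [0,0,0,0,0,0,-1],
    [0,0,0,0,0,0,-1],
    [0,0,0,0,0,0,-1],
    [0,0,0,0,0,0,-1],
  ],
)

```text
clock: 17.2
tool_pos: [0.4564, 0.325, 0.0657]
eef_rot: [0.121, 0.993, 0.0, 0.0]
contact_force: [-0.1, -0.4, 0.3]
opening: 1.002
finger_force: 0.0
```

step_arm(
  steps=[
    [0,0,-4,0,0,0,-1],
    [0,0,-5,0,0,0,-1],
    [0,0,-5,0,0,0,-1],
    [0,0,0,0,0,0,1],
    [0,0,0,0,0,0,1],
  ],
)

```text
clock: 17.82
tool_pos: [0.4561, 0.3245, 0.2053]
eef_rot: [0.121, 0.993, -0.0, -0.0]
contact_force: [0.0, -0.5, 0.0]
opening: 0.797
finger_force: 0.0
```

```bash
python3 - <<'E'
from h import *
go([.375,-.29,.206],176)
s=snap('side'); a=cv2.resize(s['pixels'][130:230,210:310,::-1],None,fx=5,fy=5,interpolation=2); cv2.imwrite('pics/g5c.png',a)
E
```

```text
t 17.82 pos [0.4561 0.3245 0.2053] toolx yaw 166.09 tilt [-0.0004 -0.0007] F [ 0.03 -0.54  0.02] grip 0.797 0.0
 turn z -9.91 shift before turn cm [-6.900e+00 -6.159e+01 -2.000e-02] after turn [  3.8  -61.86  -0.07]
```

View pics/g5c.png

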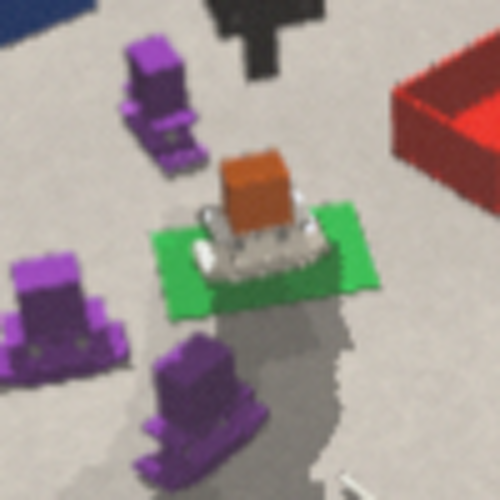

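The block stands upright in the middle of its mat, with its handle at (257,190), and nothing touches it. Next is the switch.

step_arm(
  steps=[
    [-1,-5.5,0,0,0,0,1],
    [-1,-5.5,0,0,0,0,1],
    [-1,-5.5,0,0,0,0,1],
    [-1,-5.5,0,0,0,0,1],
    [-1,-5.5,0,0,0,0,1],
    [-1,-5.5,0,0,0,0,1],
    [-1,-5.5,0,0,0,0,1],
    [-1,-5.5,0,0,0,0,1],
  ],
)

```text
clock: 18.88
tool_pos: [0.4273, -0.1229, 0.2044]
eef_rot: [0.121, 0.993, 0.0, -0.001]
contact_force: [1.5, -0.5, -0.3]
opening: 0.006
finger_force: 0.0
```

step_arm(
  steps=[
    [-1,-5.5,0,0,0,0,1],
    [-1,-5.5,0,0,0,0,1],
    [-1,-5.5,0,0,0,0,1],
    [0,0,0,0,0,-10,1],
    [0,0,0,0,0,0,1],
  ],
)

```text
clock: 19.5
tool_pos: [0.4168, -0.2886, 0.2042]
eef_rot: [0.035, 0.999, 0.001, -0.001]
contact_force: [-0.6, 0.5, 0.2]
opening: 0.005
finger_force: 0.0
```

```bash
python3 - <<'E'
from h import *
go([.375,-.29,.108],176)
E
```

```text
t 19.5 pos [ 0.4168 -0.2886  0.2042] toolx yaw 175.95 tilt [-0.0021  0.0026] F [-0.56  0.51  0.23] grip 0.005 0.0
 turn z -0.05 shift before turn cm [ 4.14 -0.45  9.63] after turn [ 4.16 -0.43  9.62]
```

step_arm(
  steps=[
    [4.2,-0.3,0,0,0,0,1],
    [0,0,4.8,0,0,0,1],
    [0,0,4.8,0,0,0,1],
    [-2,0,0,0,0,0,1],
    [-2,0,0,0,0,0,1],
    [-1.5,0,0,0,0,0,1],
    [-1.5,0,0,0,0,0,1],
    [-1.5,0,0,0,0,0,1],
  ],
)

```text
clock: 20.5
tool_pos: [0.4607, -0.2929, 0.109]
eef_rot: [0.034, 0.999, 0.001, -0.001]
contact_force: [0.0, 0.0, -0.9]
opening: 0.006
finger_force: 0.0
```

step_arm(
  steps=[
    [-1,0,0,0,0,0,1],
    [0,0,0,0,0,0,1],
    [4,0,0,0,0,0,1],
    [4,0,0,0,0,0,1],
    [0,0,-5,0,0,0,1],
    [0,0,-5,0,0,0,1],
    [0,0,0,0,0,0,1],
  ],
)

```text
clock: 21.38
tool_pos: [0.3928, -0.2905, 0.2127]
eef_rot: [0.035, 0.999, -0.002, 0.004]
contact_force: [0.8, 0.2, 0.1]
opening: 0.009
finger_force: 0.0
```

```bash
python3 - <<'E'
from h import *
s=snap('side'); cv2.imwrite('pics/g6c.png',cv2.resize(s['pixels'][110:330,200:430,::-1],None,fx=2.7,fy=2.7,interpolation=2)); print(r.get_state()['tool_pos'])
E
```

```text
[ 0.39160365 -0.29022014  0.21092126]
```

View pics/g6c.png

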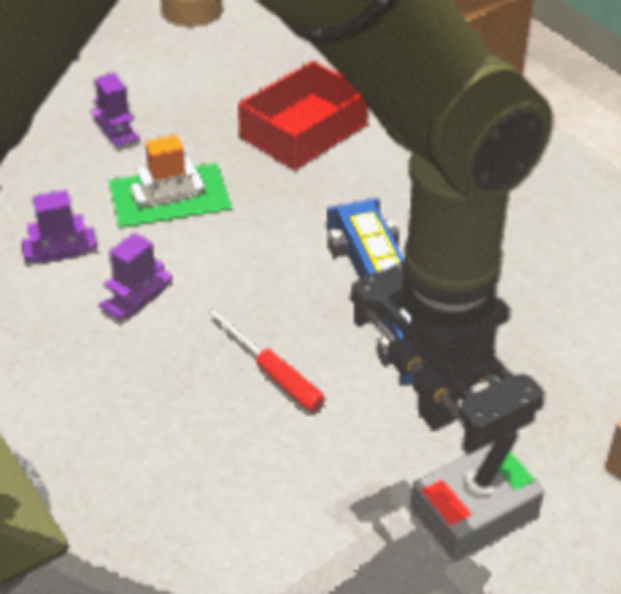

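The bat at (495,460) now leans over the green patch, the block stands on the mat and the gripper is clear.

step_arm(
  steps=[
    [0,0,-2,0,0,0,1],
    [0,0,0,0,0,0,1],
    [0,0,0,0,0,0,1],
    [0,0,0,0,0,0,1],
  ],
)

```text
clock: 21.92
tool_pos: [0.3902, -0.2896, 0.2287]
eef_rot: [0.034, 0.999, 0.001, -0.001]
contact_force: [0.7, 1.2, -1.1]
opening: 0.004
finger_force: 0.0
```

```bash
python3 -c "
from plant import r
print(r.finish_job())"
```

```text
the job is handed in; nothing more can be done
None
```

I handed the job in at about 22 s, with no verdict shown; by the last pictures no holder shows a red band after one sweep at about 9 N, the block stands released on its mat, and the bat leans to green.

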